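Mark the size disc on the turntable press

TASK

Fit the T-handle fully home on the square shaft of the marking press, and with the handle (not by touching the disc) turn the disc until its magenta dot is right under the pointed tip, then press the red plunger all the way down on the dot. Press it only when the dot is there. After that lift the handle off without turning the disc away, and stand it upright in the green tray, leaving the other things on the bench alone.

Things in the scene. Friction and masses are not known exactly. Their poses are not given: they have to be found in the camera images.
- press: Lengths in mm. Fixed marking press, blue base (radius 108, 35 high, block to 165 out along +y); origin on the table under the turntable's vertical axis. Grey column (42 x 36, 124 out along +y); grey bracket (32 wide, 66 to 142 out, 73 to 99 high) holds the red plunger 80 out along +y. A black pointer at the far rim (-y side): a black tick on the disc meets it when the dot is under the tip.
- shaft_foot (a point): Foot of the steel square shaft, on the turntable's axis and the white disc's upper face (50 above the table, disc radius 95). Shaft 16 wide, rises 28 above this point, top 10 tapered to 10 wide. x, y are square to its flats and turn with the disc. The seated handle's origin lies here. The disc turns stiffly (0.06 N m) and stays where left.
- mark (a point): Centre of the magenta dot (diameter 16) on the upper face of the white disc, 80 from the axis. At the start it is 0.5 to 1.3 rad away from the tip, anticlockwise from it seen from above; the disc must be turned clockwise.
- tip (a point): Lower end of the plunger's pointed steel tip, 10 above the disc when up, 80 from the axis towards the press's +y.
- cap (a point): Centre of the top of the red plunger cap (diameter 26), 126 above the table when up.
- plunger (a joint): How far the plunger is pressed down: 0 up, 0.010 m fully down. Sprung: 2 N to start, 6 N fully down; it comes back up by itself.
- handle: Loose T-handle, 150 g, standing upright on the table; origin at the centre of its underside, z up. Dark steel hub 36 x 36 x 36, square bore below 18 wide, 32 deep, square to its sides. Orange bar on it 64 long (x), 16 wide (y), from 36 to 70 above the origin: grip across its width 58 above the origin. Fits the shaft in any of four quarter turns, with 0.13 rad play each way.
- tray: Fixed open green tray 140 (x) x 120 (y), 30 high, walls 4 thick; origin under its centre.
- tray_in (a point): Centre of the tray's inner floor, 4 above the table.
- tape: Loose bystander, leave alone: roll of brown packing tape lying flat, outside diameter 90, 48 high (mm); origin at the centre of its underside.
- jar: Loose bystander, leave alone: amber jar with white lid, diameter 60, 90 high (mm); origin at the centre of its underside.
- stapler: Loose bystander, leave alone: black and grey stapler, 140 long, 48 high (mm); origin at the centre of its underside.
- carton: Loose bystander, leave alone: closed small cardboard carton 150 x 100 x 60 (mm); origin at the centre of its underside.
- label_roll: Loose bystander, leave alone: roll of white labels standing on end, outside diameter 80, 50 high (mm); origin at the centre of its underside.
- cutter: Loose bystander, leave alone: yellow box knife lying flat, about 170 long, 14 high (mm); origin at the centre of its underside.
- dial: The turntable that carries the white disc and the square shaft, turning about the vertical axis; origin on the table under the axis. Do not touch it with the robot, only through the handle.
There are look-alikes about, which are no part of the job. What is shaped like the handle but blue or purple is not meant.

How it is judged:
By the outcome, as a careful person would: the job done as asked, in the order asked, and still so for the second after the job is handed in, with the robot touching nothing.
It also fails if it takes over 67 s, if anything falls off the work surface, if the arm or the gripper's body presses on something with over 40 N, if the wrist force passes 120 N, or if a joint passes its speed limit or range.

ROBOT

A 7-joint arm with a two-finger parallel gripper is mounted at the origin on the work surface. World frame = base frame: x ahead of the robot, y to its left, z up, the work surface at z = 0. Lengths are in m, angles in rad, forces in N, time in s.
With the tool pointing down it reaches from about 0.425 to 0.975 m from the base axis. Payload 16.7 kg.
Tool frame: the origin (TCP) lies between the finger pads; the fingertips stand 17 mm ahead of it and the grasp point (between the pads) lies 2 mm behind it; z points along the fingers, y is the line along which they close (so a half turn about z gives the same grasp; the last joint's range is limited). The gripper opens to 85 mm and grips with 20 to 120 N. Pads are 22 mm wide; open, the fingers measure 114 mm over their backs; the gripper's body (76 mm by 85 mm) begins 54 mm behind the grasp point. The pads swing forward as they close: fully open they stand 13 mm farther back than shut.
Start: joints at [1.046, 0.426, 0.074, 1.606, -0.034, 1.111, -0.067], TCP at [0.247, -0.628, 0.248] pointing down, gripper open.
Joint ranges: [-2.85, 2.85], [-0.5, 2.14], [-1.23, 1.37], [0.21, 2.46], [-1.02, 4.16], [0.16, 2.05], [-2.73, 2.73]. Speed limits (rad/s): [1.89, 1.89, 2.39, 2.39, 3.01, 3.01, 3.01].

INTERFACE

Orientations are given as a unit quaternion [w, x, y, z].
In Python, from rig import get_obs, snapshot, hand_in gives the robot as it stands.
- The arm moves only by the tool jog_arm, never from a script. Its arguments are lists of equal length, an entry for each row: "translation": the shift along the world's x, y, z in units of 25 mm (1.0 is 25 mm), a list of three; "delta_rot": the turn, a rotation vector about the world's x, y, z in units of 0.12 rad (1.0 is 0.12 rad), a list of three; "grip": the opening, from -1 (shut) to 1 (fully open). In form: {"translation": [[dx, dy, dz], ...], "delta_rot": [[wx, wy, wz], ...], "grip": [grip, ...]}. A call has exactly 8 rows; each row shifts and turns the commanded pose from where the row before left it; what a row does not reach is not made up. A row lasts 1/8 s, in which the tool goes at most 62.5 mm and 10.7 degrees, less where a joint would pass 70% of its speed; a pose out of reach is approached as far as the arm can. A call with a number of a shift or a turn outside -1 to 1 is refused whole. A call with a gripper value outside its range is refused whole. The fingers move at their own pace and stop on an object; "force" is the grip in N (left out, the last holds). Time passes only in rows, so rows that do not move let the fingers close, or fill a call up. It gives the time, the measured TCP pose, the force, the opening and the grip force at its end, in the units of the state.
- get_obs(): the state, without advancing time (a new reading comes with each control period).
- snapshot(name): name is "scene" or "top" or "wrist"; returns a dict with "frame" (400x640x3 uint8, red, green, blue), "fov_y" (degrees; the focal length in pixels is half the picture's height over the tangent of half this angle, whatever the lens; pixels are square), "cx", "cy" (the principal point, pixels), "T" (4x4, takes a point from camera to world coordinates). Camera axes: x right, y down, z forward; pixel columns grow to the right and rows downward; lengths in m; the calibration is good to about 2 mm. The wrist camera is an equidistant fisheye: a pixel r from the principal point sees the ray r / f radians off the axis. A picture is of the moment at which its call begins. There is no depth.
- hand_in(): hands the job in; it is judged then, once.
The state is a dict: "time_s": time; "q": joint angles; "joint_velocities": joint speeds; "tau": joint torques, N m; "eef_pos": TCP position; "orientation": TCP orientation; "contact_force": force on the tool from outside, world axes, zero at the start; "ft_torque": the same for the moment, N m; "width": finger opening in m; "grasp_force": force on a finger pad.
Only numpy, scipy, OpenCV 4.12 (cv2) and the standard library are available. Lean on these libraries where they do the work, as an engineer would, in place of code of your own. Each camera call takes 0.05 s, during which the arm holds its last target. There are 200 camera calls.

## Working session

There is one attempt and no reset: what is moved stays moved. The work goes in short steps, Python scripts to look and compute and a tool call to move; the robot and the scene stay as the last step left them, time stands still between calls to the robot, and variables do not carry over. Pictures are saved under pics/ and viewed, at most 10 in all, crops included, and the job is handed in when it is done.

Besides the shell and the picture viewer there is one more tool, called after "Request:" by a JSON object that holds its "fn" and its "kwargs". jog_arm: Moves the arm, as the interface text tells. Its arguments: {"type":"object","properties":{"translation":{"type":"array","items":{"type":"array","items":{"type":"number","minimum":-1,"maximum":1}}},"delta_rot":{"type":"array","items":{"type":"array","items":{"type":"number","minimum":-1,"maximum":1}}},"grip":{"type":"array","items":{"type":"number"}},"force":{"type":"number"}},"required":["translation","delta_rot","grip"]}

```bash
mkdir -p pics
cat > h.py <<'E'
import numpy as np, cv2
from rig import get_obs, snapshot
def snap(n,save=None):
    s=snapshot(n)
    s['frame']=np.array(s['frame']); s['T']=np.array(s['T'])
    if save: cv2.imwrite('pics/'+save,s['frame'][:,:,::-1])
    np.save('/tmp/%s.npy'%n,s,allow_pickle=True)
    return s
def load(n): return np.load('/tmp/%s.npy'%n,allow_pickle=True).item()
def ray(s,u,v,fish=False):
    f=200/np.tan(np.radians(s['fov_y'])/2)
    x,y=u-s['cx'],v-s['cy']
    if fish:
        r=np.hypot(x,y);a=r/f
        d=np.array([x/r*np.sin(a),y/r*np.sin(a),np.cos(a)]) if r>0 else np.array([0,0,1.])
    else:
        d=np.array([x/f,y/f,1.]);d/=np.linalg.norm(d)
    T=s['T'];return T[:3,3],T[:3,:3]@d
def onz(s,u,v,z,fish=False):
    o,d=ray(s,u,v,fish);return o+d*(z-o[2])/d[2]
def tri(r1,r2):
    A=np.zeros((3,3));b=np.zeros(3)
    for o,d in(r1,r2):
        P=np.eye(3)-np.outer(d,d);A+=P;b+=P@o
    p=np.linalg.solve(A,b)
    return p,[np.linalg.norm((np.eye(3)-np.outer(d,d))@(p-o)) for o,d in(r1,r2)]
E
python3 - <<'E'
from h import *
a=snap('scene','scene0.png');b=snap('top','top0.png');w=snap('wrist','wrist0.png')
for s in(a,b,w):print(s['fov_y'],s['cx'],s['cy'],s['T'].round(3).tolist())
print(get_obs())
E
```

```text
56.905686540797895 319.50800014047934 201.09097170340087 [[0.866, 0.277, -0.415, 0.936], [0.499, -0.513, 0.698, -0.709], [-0.02, -0.812, -0.583, 0.662], [0.0, 0.0, 0.0, 1.0]]
54.22125449753838 320.32711394012733 198.4100994284075 [[0.014, -0.996, 0.086, 0.474], [-1.0, -0.015, -0.01, -0.02], [0.012, -0.086, -0.996, 1.132], [0.0, 0.0, 0.0, 1.0]]
65.70646984690485 315.4060829087053 201.4425298011027 [[0.366, -0.897, -0.249, 0.311], [-0.931, -0.353, -0.096, -0.602], [-0.002, 0.267, -0.964, 0.372], [0.0, 0.0, 0.0, 1.0]]
{'time_s': 0.15, 'q': array([ 1.04650163,  0.42659297,  0.07386716,  1.60639574, -0.03412717,
        1.11078036, -0.06709689]), 'joint_velocities': array([-0.00064922,  0.00027974, -0.00119029, -0.0031254 ,  0.00074133,
        0.00154041,  0.00031312]), 'tau': array([ 3.27509137e-03, -9.50312304e+01,  3.76370832e+00, -4.63762915e+01,
        1.94190902e-02,  7.76661473e-03, -5.63564299e-05]), 'eef_pos': array([ 0.24699419, -0.62790648,  0.24779705]), 'orientation': array([-4.46678775e-04,  9.82496901e-01,  1.86278362e-01, -1.04131692e-04]), 'contact_force': array([-0.10082795, -0.06553169, -0.13676028]), 'ft_torque': array([ 0.01334671, -0.02004322, -0.01513686]), 'grasp_force': 0.0, 'width': 0.08521382888588487}
```

View pics/scene0.png

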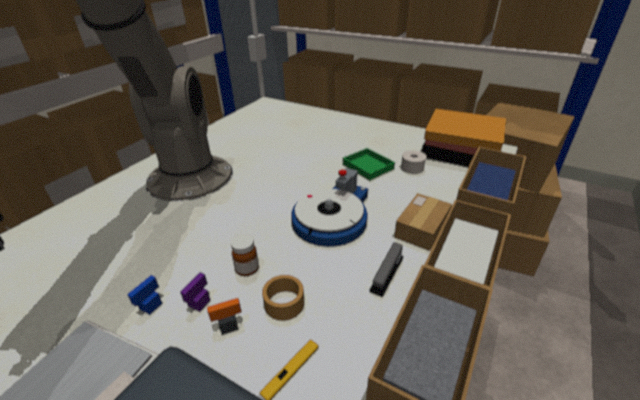

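View pics/top0.png

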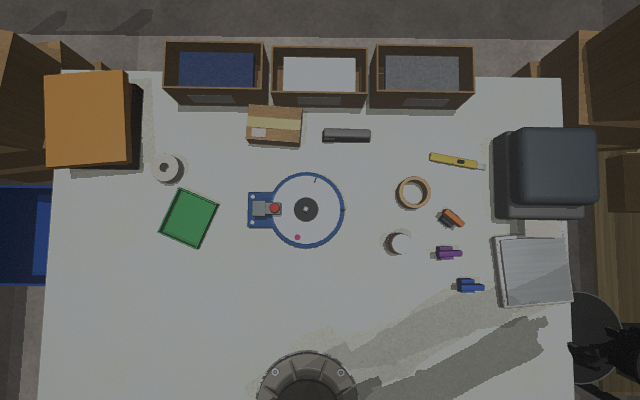

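The scene view shows the orange T-handle at about (225,313). The look-alikes are purple (196,292) and blue (146,295). In the top view they are orange (452,218), purple (448,252) and blue (470,286). The press is at top (306,209), the dot at (297,237), the tip on the left, the pointer at (344,209) and the tray at (189,217). I choose the orange one, which matches the description, and will check it in a close crop.

```bash
cat >> h.py <<'E'
def hsv(s): return cv2.cvtColor(np.ascontiguousarray(s['frame']),cv2.COLOR_RGB2HSV)
def blobs(s,lo,hi,amin=15):
    m=cv2.inRange(hsv(s),np.array(lo),np.array(hi))
    n,l,st,c=cv2.connectedComponentsWithStats(m)
    return [(int(st[i,4]),c[i].round(1).tolist(),st[i,:4].tolist(),(l==i).astype(np.uint8)) for i in range(1,n) if st[i,4]>=amin]
E
python3 - <<'E'
from h import *
t=load('top');s=load('scene');w=load('wrist')
for n,S in(('top',t),('scene',s),('wrist',w)):
    for nm,lo,hi in(('orange',(3,150,60),(16,255,255)),('magenta',(155,120,60),(174,255,255)),('green',(45,120,40),(85,255,255)),('blue',(100,140,40),(118,255,255)),('purple',(130,100,30),(152,255,255))):
        for b in blobs(S,lo,hi): print(n,nm,b[:3], onz(S,*b[1],0.06,n=='wrist').round(3))
c=t['frame'][185:275,370:500];c=cv2.resize(c,None,fx=3,fy=3,interpolation=cv2.INTER_CUBIC)
d=cv2.resize(s['frame'][260:345,180:290],(390,270),interpolation=cv2.INTER_CUBIC)
W=w['frame']
im=np.vstack([np.hstack([c,d]),cv2.resize(W[:, :],(780,488))[:330]])
cv2.imwrite('pics/c1.png',im[:,:,::-1])
print(im.shape)
E
```

```text
top orange (176, [51.7, 84.3], [44, 74, 21, 26]) [0.876 0.726 0.06 ]
top orange (49, [65.8, 83.0], [61, 75, 11, 17]) [0.881 0.687 0.06 ]
top orange (30, [49.2, 109.4], [46, 102, 8, 13]) [0.804 0.728 0.06 ]
top orange (19, [71.4, 123.5], [69, 120, 6, 8]) [0.765 0.664 0.06 ]
top orange (35, [68.5, 130.6], [62, 126, 11, 11]) [0.745 0.67  0.06 ]
top orange (63, [51.5, 138.1], [46, 129, 12, 17]) [0.723 0.715 0.06 ]
top orange (44, [61.9, 133.8], [54, 128, 17, 15]) [0.736 0.688 0.06 ]
top orange (18, [61.3, 140.0], [59, 136, 6, 9]) [0.718 0.688 0.06 ]
top orange (39, [53.7, 148.9], [49, 144, 12, 12]) [0.693 0.707 0.06 ]
top orange (60, [56.6, 157.5], [49, 149, 16, 18]) [0.669 0.698 0.06 ]
top orange (30, [456.9, 217.5], [449, 210, 15, 14]) [ 0.52  -0.408  0.06 ]
top magenta (20, [296.9, 237.0], [295, 235, 5, 5]) [0.46  0.031 0.06 ]
top green (539, [186.5, 215.1], [166, 195, 44, 40]) [0.515 0.334 0.06 ]
top blue (19, [297.1, 174.2], [290, 173, 15, 4]) [0.633 0.034 0.06 ]
top blue (15, [311.3, 173.5], [306, 173, 11, 3]) [ 0.636 -0.005  0.06 ]
top blue (31, [325.8, 179.9], [318, 175, 17, 13])
[... 829 characters left out ...]
2.147  0.06 ]
scene blue (2606, [592.4, 65.7], [556, 0, 74, 173]) [1.184 1.811 0.06 ]
scene blue (114, [300.5, 41.7], [297, 34, 8, 17]) [-0.572  1.616  0.06 ]
scene blue (628, [224.8, 82.1], [215, 50, 20, 65]) [-0.448  0.691  0.06 ]
scene blue (95, [360.5, 192.9], [354, 187, 13, 13]) [0.591 0.103 0.06 ]
scene blue (916, [329.7, 233.0], [292, 210, 75, 35]) [ 0.598 -0.094  0.06 ]
scene blue (700, [145.6, 295.3], [129, 276, 32, 38]) [ 0.356 -0.453  0.06 ]
scene purple (621, [195.9, 292.6], [181, 273, 28, 37]) [ 0.443 -0.396  0.06 ]
wrist blue (1488, [188.6, 53.2], [154, 37, 65, 38]) [ 0.332 -0.45   0.06 ]
wrist blue (3145, [625.7, 126.5], [601, 63, 39, 129]) [ 0.514 -1.03   0.06 ]
(600, 780, 3)
```

View pics/c1.png

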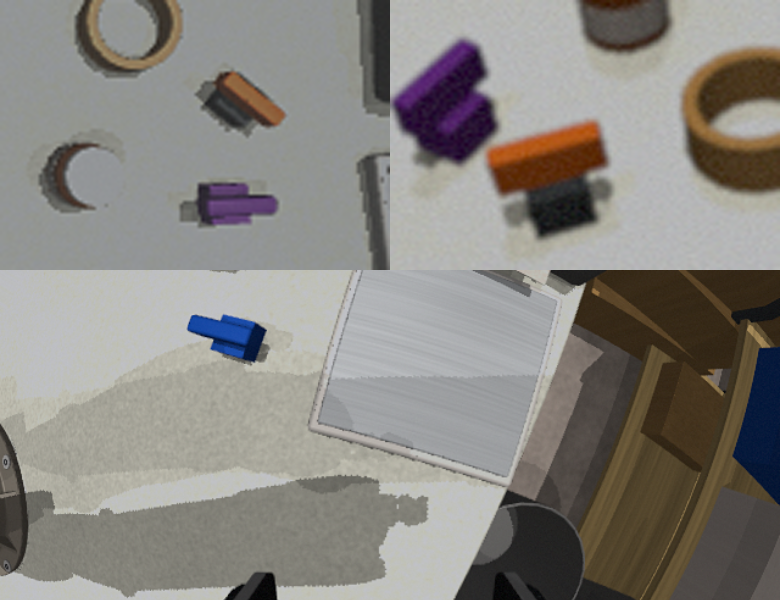

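The close crop shows an orange bar on a dark steel hub, so the choice is right. The purple and blue ones stand next to it. I move towards it.

Request:
{"fn": "jog_arm", "kwargs": {"translation": [[1,0.95,0],[1,0.95,0],[1,0.95,0],[1,0.95,0],[1,0.95,0],[1,0.95,0],[1,0.95,0],[1,0.95,0]], "delta_rot": [[0,0,0.5],[0,0,0.5],[0,0,0.5],[0,0,0.5],[0,0,0.5],[0,0,0.5],[0,0,0.5],[0,0,0.5]], "grip": [1,1,1,1,1,1,1,1], "force": 60}}

```text
time_s: 1.15
eef_pos: [0.4487, -0.4365, 0.2483]
orientation: [-0.0, 0.909, 0.416, 0.0]
contact_force: [0.3, 0.1, -0.1]
width: 0.0854
grasp_force: 0.0
```

Run:
```python
from h import *
w=snap('wrist');np.save('/tmp/w1.npy',w,allow_pickle=True)
print(get_obs()['eef_pos'].round(4),get_obs()['q'].round(2))
for b in blobs(w,(3,150,50),(18,255,255),40): print(b[:3],onz(w,*b[1],.07,True).round(3), hsv(w)[int(b[1][1]),int(b[1][0])])
```

```text
[ 0.4527 -0.4325  0.2483] [ 0.76  0.35 -0.12  1.71  0.04  1.08 -0.08]
(536, [322.7, 31.8], [287, 0, 80, 44]) [ 0.556 -0.323  0.07 ] [ 18 126 198]
(64, [357.8, 4.8], [354, 0, 8, 15]) [ 0.602 -0.323  0.07 ] [ 17 170  60]
(593, [211.7, 58.6], [181, 28, 45, 52]) [ 0.458 -0.268  0.07 ] [11 73 70]
(1075, [342.4, 108.2], [333, 77, 19, 63]) [ 0.52  -0.394  0.07 ] [ 17 208 197]
(40, [617.0, 266.8], [608, 256, 19, 22]) [ 0.758 -0.877  0.07 ] [ 16 150  56]
```

Request:
{"fn": "jog_arm", "kwargs": {"translation": [[1,0.55,-0.5],[1,0.55,-0.5],[1,0.55,-0.5],[0,0,-0.3],[0,0,0],[0,0,0],[0,0,0],[0,0,0]], "delta_rot": [[0,0,0],[0,0,0],[0,0,0],[0,0,0],[0,0,0],[0,0,0],[0,0,0],[0,0,0]], "grip": [1,1,1,1,1,1,1,1]}}

```text
time_s: 2.2
eef_pos: [0.5219, -0.3972, 0.2037]
orientation: [0.0, 0.91, 0.414, 0.0]
contact_force: [0.3, 0.9, 0.9]
width: 0.0852
grasp_force: 0.0
```

Run:
```python
from h import *
w=snap('wrist','w2.png');np.save('/tmp/w2.npy',w,allow_pickle=True)
print(get_obs()['eef_pos'].round(4))
H=hsv(w)
for b in blobs(w,(3,150,50),(22,255,255),100):
    print(b[:3],onz(w,*b[1],.07,True).round(4), H[int(b[1][1]),int(b[1][0])])
    # top-face vs. sides by brightness
    v=H[:,:,2][b[3]>0];print(np.percentile(v,[5,25,50,75,95]))
```

```text
[ 0.5219 -0.3971  0.2036]
(130, [533.4, 10.0], [523, 0, 22, 20]) [ 0.8175 -0.3925  0.07  ] [ 15 149  53]
[51. 52. 54. 55. 57.]
(310, [585.3, 11.9], [563, 0, 45, 25]) [ 0.8999 -0.4322  0.07  ] [ 17 154  53]
[50. 52. 53. 54. 56.]
(233, [273.2, 41.2], [249, 12, 88, 87]) [ 0.5848 -0.2725  0.07  ] [ 18 157  57]
[138.2 159.  165.  172.  180. ]
(1223, [291.9, 39.7], [258, 20, 79, 69]) [ 0.597  -0.2821  0.07  ] [ 25  20 166]
[ 52.  55.  57.  61. 112.]
(861, [170.4, 124.8], [147, 97, 37, 60]) [ 0.47   -0.2611  0.07  ] [ 13 235  75]
[52. 63. 76. 84. 90.]
(1309, [312.2, 192.4], [302, 156, 21, 74]) [ 0.524  -0.3912  0.07  ] [ 13 240 137]
[ 78.4 110.  114.  153.  197. ]
```

View pics/w2.png

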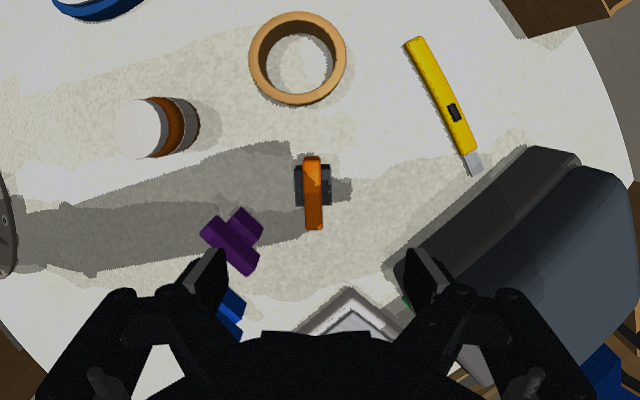

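Run:
```python
from h import *
w=np.load('/tmp/w2.npy',allow_pickle=True).item();w1=np.load('/tmp/w1.npy',allow_pickle=True).item()
def prof(w,lo):
    for b in blobs(w,(3,140,50),(22,255,255),100):
        if abs(onz(w,*b[1],.07,True)-np.array([.522,-.393,.07])).max()<.02:
            m=b[3];H=hsv(w)
            for r in range(b[2][1],b[2][1]+b[2][3],4):
                c=np.where(m[r])[0];print(r,c.min(),c.max(),H[r,c.min():c.max()+1:2,2])
            cont=max(cv2.findContours(m,0,1)[0],key=cv2.contourArea)
            print(cv2.minAreaRect(cont))
prof(w,0);print();prof(w1,0)
print(w['T'][:3,3], w1['T'][:3,3])
```

```text
156 311 317 [82 81 90 90]
160 304 319 [ 89 115 121 127 130 133 138 123]
164 302 320 [130 181 196 195 196 195 196 196 188 120]
168 302 320 [105 181 198 197 198 195 196 195 190 134]
172 302 320 [ 72 114 158 196 195 196 196 195 194 153]
176 302 320 [ 61 129 136 144 198 195 196 195 198 159]
180 303 320 [ 93 133 139 138 137 172 196 197 191]
184 303 321 [ 88 131 139 139 140 137 201 182 188  58]
188 303 321 [ 85 129 138 138 139 140 141 140 124  68]
192 303 321 [ 68 130 124 124 117 129 121 122 114  64]
196 304 321 [ 90 109 113 112 112 114 115 115 100]
200 304 321 [ 76 106 112 114 114 115 115 114 100]
204 304 321 [ 66 106 112 113 116 115 116 114 101]
208 305 321 [ 99 110 113 112 114 115 114 111  95]
212 305 321 [ 96 109 112 114 113 111 115 112  96]
216 305 321 [ 90 108 113 113 112 112 114 111  99]
220 305 321 [ 85 108 111 113 113 112 111 109 101]
224 305 322 [ 79 105 112 111 110 111 111 109 163]
228 306 321 [ 95 110 110 112 109 107 168 180]
((312.2758483886719, 192.6896514892578), (73.40252685546875, 18.791046142578125), 86.633544921875)

77 336 349 [163 187 192 189 192 192 184]
81 334 349 [1
[... 199 characters left out ...]
200 198 200 198 199 198 184]
101 334 350 [ 75 178 193 198 199 198 199 198 187]
105 334 351 [ 77 170 189 197 197 198 198 198 190]
109 334 351 [ 75 163 199 198 199 198 199 199 191]
113 334 351 [ 76 156 201 198 199 198 197 198 192]
117 334 351 [ 65 153 201 199 198 198 199 199 190]
121 334 351 [ 67 146 175 199 197 197 199 199 189]
125 334 351 [ 63 139 196 198 199 199 199 200 188]
129 335 351 [ 70 172 200 197 198 198 198 198 166]
133 335 351 [ 76 168 201 198 198 199 198 198 170]
137 336 351 [118 189 201 199 199 196 197 192]
((342.2596435546875, 108.0089111328125), (62.43867111206055, 17.83962059020996), 87.87889862060547)
[ 0.56758237 -0.34522204  0.3282073 ] [ 0.49422672 -0.38435552  0.37280809]
```

Run:
```python
from h import *
w=np.load('/tmp/w2.npy',allow_pickle=True).item();w1=np.load('/tmp/w1.npy',allow_pickle=True).item()
E=[]
for a,b in(((311.3,160),(342,76)),((313.7,230.5),(343.3,139))):
    p,e=tri(ray(w,*a,True),ray(w1,*b,True));print('tri',p.round(4),np.round(e,4))
for S,A,B in((w,(311.3,160),(313.7,230.5)),(w1,(342,76.),(343.3,139))):
    a=onz(S,*A,.07,True);b=onz(S,*B,.07,True);d=a-b
    print(a.round(4),b.round(4),'mid',((a+b)/2).round(4),'len',np.linalg.norm(d),'ang',np.arctan2(d[1],d[0]))
q=get_obs()['orientation'];print('tool x ang',2*np.arctan2(q[2],q[1]))
# press from top: dot, green, red; scene likewise
t=load('top');s=load('scene')
for n,S in(('top',t),('scene',s)):
    H=hsv(S)
    red=cv2.inRange(H,(0,150,60),(6,255,255))|cv2.inRange(H,(172,150,60),(180,255,255))
    k,l,st,c=cv2.connectedComponentsWithStats(red)
    for i in range(1,k):
        if st[i,4]>8: print(n,'red',st[i],c[i].round(1),onz(S,*c[i],.126).round(3))
    for b in blobs(S,(150,80,60),(176,255,255),6): print(n,'mag',b[:3],onz(S,*b[1],.05).round(4))
    for b in blobs(S,(50,120,30),(80,255,255),300):
        r=cv2.minAreaRect(max(cv2.findContours(b[3],0,1)[0],key=cv2.contourArea));bx=cv2.boxPoints(r)
        print(n,'green',[onz(S,*p,.03)[:2].round(3).tolist() for p in bx], onz(S,*bx.mean(0),.03).round(3))
```

```text
tri [ 0.5414 -0.3697  0.0666] [0.0003 0.0003]
tri [ 0.5017 -0.418   0.0697] [0.0005 0.0005]
[ 0.5418 -0.3696  0.07  ] [ 0.502  -0.4183  0.07  ] mid [ 0.5219 -0.394   0.07  ] len 0.06295720473587899 ang 0.8847435440586705
[ 0.5407 -0.3696  0.07  ] [ 0.5014 -0.4176  0.07  ] mid [ 0.521  -0.3936  0.07  ] len 0.06203389370426295 ang 0.8849611333851155
tool x ang 0.854366508946573
top red [270 203   6   9  25] [271.9 207.1] [0.537 0.094 0.126]
top mag (24, [297.0, 236.7], [295, 234, 5, 6]) [0.4608 0.0315 0.05  ]
top green [[0.476, 0.403], [0.586, 0.362], [0.548, 0.27], [0.439, 0.312]] [0.512 0.337 0.03 ]
scene red [339 170   7   6  32] [342.2 172.4] [0.541 0.082 0.126]
scene mag (9, [309.0, 195.7], [307, 195, 5, 3]) [0.4599 0.0325 0.05  ]
scene green [[0.443, 0.267], [0.403, 0.436], [0.6, 0.36], [0.619, 0.213]] [0.521 0.314 0.03 ]
```

The wrist view shows the handle at (313,192), with the bar nearly aligned with the tool. The finger tips are at (215,255) and (405,260). The two views give the bar centre (0.5215,-0.394), a top height of 68–70 mm and yaw 0.885. I descend and grip.

Request:
{"fn": "jog_arm", "kwargs": {"translation": [[0,0.1,-0.9],[0,0,-1],[0,0,-1],[0,0,-1],[0,0,-1],[0,0,-0.6],[0,0,-0.4],[0,0,0]], "delta_rot": [[0,0,0.25],[0,0,0],[0,0,0],[0,0,0],[0,0,0],[0,0,0],[0,0,0],[0,0,0]], "grip": [0.3,0.3,0.3,0.3,0.3,0.3,0.3,0.3], "force": 60}}

```text
time_s: 3.25
eef_pos: [0.522, -0.3943, 0.0556]
orientation: [-0.0, 0.904, 0.428, -0.0]
contact_force: [-0.5, 0.5, 0.5]
width: 0.0555
grasp_force: 0.0
```

Request:
{"fn": "jog_arm", "kwargs": {"translation": [[0,0,0],[0,0,0],[0,0,0],[0,0,0],[0,0,0],[0,0,0],[0,0,0],[0,0,0.2]], "delta_rot": [[0,0,0],[0,0,0],[0,0,0],[0,0,0],[0,0,0],[0,0,0],[0,0,0],[0,0,0]], "grip": [-1,-1,-1,-1,-1,-1,-1,-1], "force": 60}}

```text
time_s: 4.25
eef_pos: [0.5219, -0.3942, 0.0607]
orientation: [-0.0, 0.904, 0.428, -0.0]
contact_force: [0.2, 0.5, -2.2]
width: 0.0151
grasp_force: 59.7
```

Request:
{"fn": "jog_arm", "kwargs": {"translation": [[0,0,1],[0,0,1],[0,0.5,1],[0,1,1],[0,1,1],[0,1,1],[0,1,0.4],[0,1,0]], "delta_rot": [[0,0,0],[0,0,0],[0,0,0],[0,0,0],[0,0,0],[0,0,0],[0,0,0],[0,0,0]], "grip": [-1,-1,-1,-1,-1,-1,-1,-1]}}

```text
time_s: 5.25
eef_pos: [0.5223, -0.2562, 0.222]
orientation: [0.001, 0.904, 0.428, 0.001]
contact_force: [0.4, -0.6, -2.6]
width: 0.0154
grasp_force: 59.7
```

Run:
```python
from h import *
t=load('top');s=load('scene')
print('cap',tri(ray(t,271.9,207.1),ray(s,342.2,172.4)),'dot',tri(ray(t,297,236.8),ray(s,309,195.7)))
# disc: bright low-sat blob near (306,209)
for n,S,c0 in(('top',t,(300,225)),('scene',s,(320,218))):
    g=cv2.inRange(hsv(S),(0,0,100),(180,70,255))
    k,l,st,c=cv2.connectedComponentsWithStats(g)
    i=l[c0[1],c0[0]];print(n,st[i])
    m=(l==i).astype(np.uint8);co=max(cv2.findContours(m,0,1)[0],key=cv2.contourArea)
    P=np.array([onz(S,*p[0],.05)[:2] for p in cv2.convexHull(co)])
    (c,r)=cv2.minEnclosingCircle((P*1000).astype(np.float32));print('disc',c,r)
```

```text
cap (array([0.53629966, 0.0943267 , 0.11778011]), [np.float64(0.0010390366404638813), np.float64(0.0010390366404638624)]) dot (array([0.46053825, 0.0314121 , 0.05085732]), [np.float64(5.211620464849654e-07), np.float64(5.211620463332053e-07)])
top [ 273  176   67   68 3073]
disc (537.3251953125, 8.799962997436523) 95.3999252319336
scene [    0    95   468   305 86072]
disc (241.7460479736328, 27.944591522216797) 746.0191650390625
```

Request:
{"fn": "jog_arm", "kwargs": {"translation": [[0.3,1,0],[0,1,0],[0,1,0],[0,1,-0.4],[0,1,-0.4],[0,1,-0.4],[0,0,0],[0,0,0]], "delta_rot": [[0,0,0],[0,0,0],[0,0,0],[0,0,0],[0,0,0],[0,0,0],[0,0,0],[0,0,0]], "grip": [-1,-1,-1,-1,-1,-1,-1,-1]}}

```text
time_s: 6.25
eef_pos: [0.5296, -0.1074, 0.1911]
orientation: [0.0, 0.904, 0.428, -0.0]
contact_force: [-0.4, -0.3, -1.7]
width: 0.0154
grasp_force: 59.6
```

Run:
```python
from h import *
w=snap('wrist');np.save('/tmp/w3.npy',w,allow_pickle=True)
print(get_obs()['eef_pos'].round(4))
def px(S,p):
    T=np.linalg.inv(S['T']);c=T[:3,:3]@p+T[:3,3];a=np.arctan2(np.hypot(c[0],c[1]),c[2]);f=200/np.tan(np.radians(S['fov_y'])/2)
    n=np.hypot(c[0],c[1]);return np.array([S['cx']+f*a*c[0]/n,S['cy']+f*a*c[1]/n])
u=px(w,np.array([.537,.009,.065])).round().astype(int);print(u)
f=w['frame'];c=f[max(0,u[1]-30):u[1]+30,u[0]-40:u[0]+40]
im=np.vstack([cv2.resize(f,(560,350))[:, :],cv2.resize(c,(320,240),interpolation=cv2.INTER_CUBIC) if 0 else np.zeros((240,560,3),np.uint8)])
cc=cv2.resize(c,None,fx=5,fy=5,interpolation=cv2.INTER_CUBIC)[:240,:400];im[350:350+cc.shape[0],:cc.shape[1]]=cc
cv2.imwrite('pics/w3.png',im[:,:,::-1])
```

```text
[ 0.5296 -0.1077  0.1911]
[231  89]
```

View pics/w3.png

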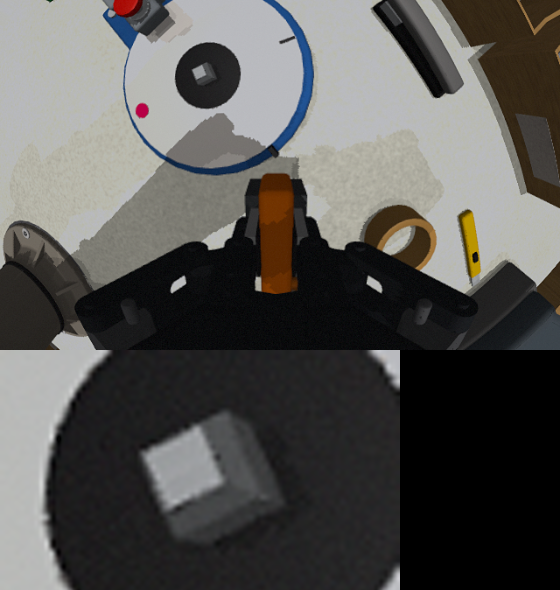

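The wrist view shows the press. In full-picture pixels the shaft is at (231,89) with its bright square top, the dot at (162,126), the tick at (328,46), the pointer at (312,172) and the red cap at (145,8). Next I measure the shaft's centre and yaw.

```bash
cat >> h.py <<'E'
def circ(P):
    A=np.c_[2*P,np.ones(len(P))];x=np.linalg.lstsq(A,(P**2).sum(1),rcond=None)[0];return x[:2],np.sqrt(x[2]+x[:2]@x[:2])
E
python3 - <<'E'
from h import *
w=np.load('/tmp/w3.npy',allow_pickle=True).item();t=load('top')
F=w['frame'];H=hsv(w);V=H[:,:,2]
print(V[85:95:3,222:240:2])
m=np.zeros_like(V);m[70:105,210:255]=255
m=(V>125).astype(np.uint8)*(m>0)
k,l,st,c=cv2.connectedComponentsWithStats(m)
for i in range(1,k):
    if 50<st[i,4]<400:
        b=(l==i).astype(np.uint8);co=max(cv2.findContours(b,0,1)[0],key=cv2.contourArea)
        P=np.array([onz(w,*p[0],.078,True)[:2]*1000 for p in co],np.float32)
        r=cv2.minAreaRect(P);bx=cv2.boxPoints(r);e=bx[1]-bx[0]
        print('top',st[i],c[i],onz(w,*c[i],.078,True).round(4),r,'ang mod pi/2',np.arctan2(e[1],e[0])%(np.pi/2))
# dark hub plate
k,l,st,c=cv2.connectedComponentsWithStats((V<75).astype(np.uint8))
i=l[105,231];print('dark',st[i],c[i])
b=(l==i).astype(np.uint8);co=max(cv2.findContours(b,0,1)[0],key=cv2.contourArea)
P=np.array([onz(w,*p[0],.05,True)[:2] for p in co]);print('dark circ',circ(P))
# white disc rim: blue inner edge
k,l,st,c=cv2.connectedComponentsWithStats(cv2.inRange(H,(0,0,95),(180,60,255)))
i=l[120,210];print('white',st[i])
for b in blobs(w,(155,100,60),(176,255,255),20): 
    p=onz(w,*b[1],.05,True);print('dot',b[:3],p.round(4))
    pd=tri(ray(w,*b[1],True),ray(t,297,236.8));print(pd)
bl=cv2.inRange(H,(95,100,40),(125,255,255));bl[:, :100]=0;bl[190:]=0
ang=np.linspace(0,2*np.pi,180);Q=[]
for a in ang:
    for R in np.arange(20,160,.5):
        x,y=231+R*np.cos(a),100+R*np.sin(a)
        if not(0<=x<640 and 2<=y<400):break
        if bl[int(y),int(x)]:
            Q.append(onz(w,x,y,.05,True)[:2]);break
Q=np.array(Q);c0,r0=circ(Q);d=abs(np.linalg.norm(Q-c0,axis=1)-r0);Q=Q[d<.004];print('rim',circ(Q),len(Q))
E
```

```text
[[132 160 157 157 161 164 160  73  86]
 [ 76 162 162 157 104  69  71  71  71]
 [ 28  68  54  70  72  72  70  64  52]
 [ 31  38  75  73  63  51  54  54  46]]
top [220  74  15  17 148] [227.10810811  82.16891892] [0.5399 0.0124 0.078 ] ((539.9193115234375, 12.523106575012207), (9.954964637756348, 9.739140510559082), 72.24197387695312) ang mod pi/2 1.2608619
dark [ 200   49   75   75 4111] [237.41279494  86.15276089]
dark circ (array([0.53988211, 0.01257994]), np.float64(0.033060746045021336))
white [     0      0    640    338 144118]
dot (199, [161.9, 125.9], [155, 118, 15, 17]) [0.4634 0.0349 0.05  ]
(array([0.46181596, 0.03331801, 0.04916278]), [np.float64(0.002239604961556472), np.float64(0.002239604961556498)])
rim (array([0.53989089, 0.01163188]), np.float64(0.09481526217810907)) 121
```

Run:
```python
from h import *
t=load('top');s=load('scene')
for n,S,bx in(('top',t,(430,195,480,240)),('scene',s,(190,285,260,345))):
    H=hsv(S);sub=H[bx[1]:bx[3],bx[0]:bx[2]]
    m=np.zeros(H.shape[:2],np.uint8);m[bx[1]:bx[3],bx[0]:bx[2]]=((sub[:,:,0]<25)&(sub[:,:,1]>100)&(sub[:,:,2]>70))
    k,l,st,c=cv2.connectedComponentsWithStats(m);i=1+np.argmax(st[1:,4]);print(n,st[i],c[i])
    b=(l==i)
    for r in range(st[i,1],st[i,1]+st[i,3]):
        q=np.where(b[r])[0];print(r,q.min(),q.max(),H[r,q.min():q.max()+1:1 if n=='top' else 3,2])
# expected pixels for bar top corners given hypotheses o=0,-3mm
def pp(S,p):
    T=np.linalg.inv(S['T']);c=T[:3,:3]@p+T[:3,3];f=200/np.tan(np.radians(S['fov_y'])/2);return (S['cx']+f*c[0]/c[2],S['cy']+f*c[1]/c[2])
u=np.array([np.cos(.885),np.sin(.885)]);v=np.array([-u[1],u[0]])
for o in(0,-.003):
  for n,S in(('top',t),('scene',s)):
    c=np.array([.522,-.3943])+o*u
    print(o,n,[np.round(pp(S,np.r_[c+a*.032*u+b*.008*v,.07]),1).tolist() for a,b in((1,1),(1,-1),(-1,-1),(-1,1))])
```

```text
top [444 209  21  18 137] [453.81021898 217.35766423]
209 446 448 [ 86 142 131]
210 445 449 [ 82 139 144 145 135]
211 444 450 [ 80 132 146 143 143 144 138]
212 444 451 [ 99 149 145 143 144 143 145 137]
213 444 453 [ 76 125 143 144 144 142 142 143 139 109]
214 446 454 [103 144 144 142 142 142 145 144 129]
215 447 455 [ 95 142 145 143 143 142 144 146 135]
216 448 456 [ 81 135 146 143 143 142 144 143 137]
217 449 458 [ 76 128 144 143 143 144 144 144 140 107]
218 450 459 [ 74 109 117 146 143 143 143 141 141 131]
219 452 460 [ 97 146 143 143 141 143 143 144 139]
220 453 461 [ 83 138 144 143 143 142 142 142 139]
221 454 462 [ 76 130 144 145 142 140 143 142 140]
222 455 463 [ 72 122 144 145 143 142 141 141 143]
223 457 464 [ 99 143 145 144 142 142 141 139]
224 458 463 [ 85 141 144 143 142 141]
225 459 463 [ 78 133 143 141 139]
226 461 462 [120 142]
scene [207 298  34  23 483] [223.77225673 309.37888199]
298 236 237 [176]
299 233 238 [176 179]
300 229 238 [174 177 176 163]
301 226 238 [175 179 182 184 160]
302 223 238 [175 178 182 183 179 156]
303 219 238 [172 178 180 181 181 171 147]
304 21
[... 376 characters left out ...]
89]
311 208 240 [159 146 118  96  91  91  99  86  94  86  89]
312 208 238 [135 116  99  91  91  97  93  91  90  85 100]
313 209 235 [102  98  98  93  92  85  85  86  89]
314 209 234 [101  96  95  90  91  95  89  92  80]
315 210 233 [92 97 91 92 95 91 88 77]
316 210 229 [93 93 95 97 90 88 82]
317 210 225 [97 92 93 91 88 77]
318 210 224 [108  88  90  90  80]
319 211 220 [89 93 97 74]
320 211 213 [103]
0 top [[442.2, 211.1], [445.9, 206.7], [464.2, 221.8], [460.5, 226.3]]
0 scene [[239.5, 295.9], [241.0, 301.7], [208.5, 311.5], [207.5, 305.3]]
-0.003 top [[443.1, 211.9], [446.7, 207.4], [465.0, 222.5], [461.4, 227.0]]
-0.003 scene [[238.0, 296.3], [239.5, 302.2], [206.9, 311.9], [205.9, 305.7]]
```

Request:
{"fn": "jog_arm", "kwargs": {"translation": [[0.37,0.96,0],[0,0.96,0],[0,0.96,0],[0,0.96,0],[0,0.95,0],[0,0,-0.7],[0,0,-0.7],[0,0,-0.6]], "delta_rot": [[0,0,0.63],[0,0,0.63],[0,0,0.63],[0,0,0.63],[0,0,0.61],[0,0,0],[0,0,0],[0,0,0]], "grip": [-1,-1,-1,-1,-1,-1,-1,-1]}}

```text
time_s: 7.3
eef_pos: [0.5384, 0.0123, 0.1392]
orientation: [-0.0, 0.808, 0.589, -0.001]
contact_force: [0.1, -0.1, -1.1]
width: 0.0149
grasp_force: 59.8
```

Run:
```python
from h import *
s=snap('scene');t=snap('top')
o=get_obs();q=o['orientation'];print(o['eef_pos'].round(4),2*np.arctan2(q[2],q[1]),o['contact_force'].round(2),o['q'].round(2))
c=cv2.resize(s['frame'][145:255,270:400],None,fx=4,fy=4,interpolation=cv2.INTER_CUBIC)
cv2.imwrite('pics/s4.png',c[:,:,::-1])
```

```text
[0.5378 0.0123 0.1387] 1.2596622503747286 [ 0.44 -0.28 -0.95] [ 0.17  0.36 -0.37  1.99  0.18  0.82 -0.61]
```

View pics/s4.png

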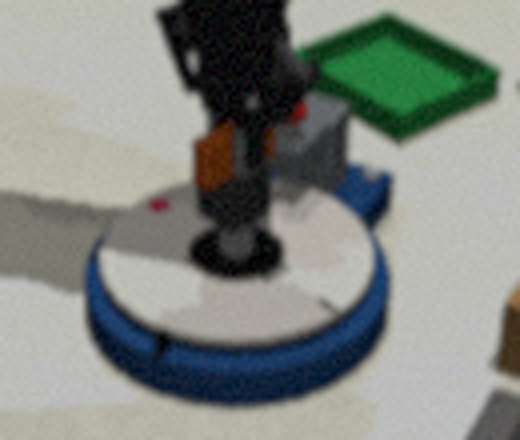

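The crop shows the hub directly over the shaft (crop pixel (235,240)), and they line up. I descend gently and watch the force.

Request:
{"fn": "jog_arm", "kwargs": {"translation": [[0.03,0,-0.12],[0,0,-0.12],[0,0,-0.12],[0,0,-0.12],[0,0,-0.12],[0,0,-0.1],[0,0,0],[0,0,0]], "delta_rot": [[0,0,0],[0,0,0],[0,0,0],[0,0,0],[0,0,0],[0,0,0],[0,0,0],[0,0,0]], "grip": [-1,-1,-1,-1,-1,-1,-1,-1]}}

```text
time_s: 8.4
eef_pos: [0.5396, 0.0129, 0.1233]
orientation: [-0.0, 0.808, 0.589, 0.0]
contact_force: [0.7, -0.5, -2.1]
width: 0.0151
grasp_force: 59.7
```

Request:
{"fn": "jog_arm", "kwargs": {"translation": [[0,0,-0.12],[0,0,-0.12],[0,0,-0.12],[0,0,-0.12],[0,0,0],[0,0,0],[0,0,0],[0,0,0]], "delta_rot": [[0,0,0],[0,0,0],[0,0,0],[0,0,0],[0,0,0],[0,0,0],[0,0,0],[0,0,0]], "grip": [-1,-1,-1,-1,-1,-1,-1,-1]}}

```text
time_s: 9.4
eef_pos: [0.5396, 0.0129, 0.1114]
orientation: [0.0, 0.808, 0.589, 0.0]
contact_force: [0.0, -0.0, -2.0]
width: 0.0154
grasp_force: 59.7
```

Request:
{"fn": "jog_arm", "kwargs": {"translation": [[0,0,-0.08],[0,0,-0.08],[0,0,-0.08],[0,0,-0.02],[0,0,0],[0,0,0],[0,0,0],[0,0,0]], "delta_rot": [[0,0,0],[0,0,0],[0,0,0],[0,0,0],[0,0,0],[0,0,0],[0,0,0],[0,0,0]], "grip": [-1,-1,-1,-1,-1,-1,-1,-1]}}

```text
time_s: 10.4
eef_pos: [0.5397, 0.0129, 0.1062]
orientation: [0.0, 0.808, 0.589, 0.0]
contact_force: [-12.4, -0.8, 31.2]
width: 0.0151
grasp_force: 64.7
```

Run:
```python
from h import *
w=snap('wrist');o=get_obs();print(o['eef_pos'].round(4),o['contact_force'].round(2),o['ft_torque'].round(3))
cv2.imwrite('/tmp/w5.png',w['frame'][:,:,::-1])
# rim fit and dot, tick in wrist, top and scene
for b in blobs(w,(155,100,60),(176,255,255),20): print('dot',b[:3],onz(w,*b[1],.05,True).round(4))
t=snap('top')
for b in blobs(t,(150,80,60),(176,255,255),6): print('top dot',b[:2],onz(t,*b[1],.05).round(4))
```

```text
[0.5397 0.013  0.1063] [-12.23  -1.38  29.86] [-0.203  2.698 -0.012]
dot (384, [193.7, 231.8], [183, 221, 22, 23]) [0.4637 0.0355 0.05  ]
```

Run:
```python
from h import *
w3=np.load('/tmp/w3.npy',allow_pickle=True).item();w5=load('wrist')
for nm,w,ax in(('w3',w3,np.array([.5399,.0122])),('w5',w5,None)):
    H=hsv(w);V=H[:,:,2]
    if ax is None: ax=np.array([.5399,.0122])
    m=(V<70).astype(np.uint8)
    k,l,st,c=cv2.connectedComponentsWithStats(m)
    for i in range(1,k):
        if 8<st[i,4]<20000:
            p=onz(w,*c[i],.05,True)[:2]-ax;r=np.hypot(*p)
            if .05<r<.125: print(nm,st[i],c[i].round(1),'r',r.round(4),'ang',np.arctan2(p[1],p[0]).round(4))
    for b in blobs(w,(155,100,60),(176,255,255),20):
        p=onz(w,*b[1],.05,True)[:2]-ax;print(nm,'dot',np.hypot(*p),np.arctan2(p[1],p[0]))
    red=cv2.inRange(H,(0,150,60),(6,255,255))|cv2.inRange(H,(172,150,60),(180,255,255))
    k,l,st,c=cv2.connectedComponentsWithStats(red)
    for i in range(1,k):
        if st[i,4]>30:
            p=onz(w,*c[i],.126,True)[:2]-ax;print(nm,'red',st[i],np.hypot(*p),np.arctan2(p[1],p[0]))
im=np.hstack([cv2.resize(w5['frame'],(480,300)),cv2.resize(w3['frame'][:200,100:420],(320,200))[:300] if 0 else np.zeros((300,320,3),np.uint8)])
im[:200,480:]=w3['frame'][:200,100:420]
cv2.imwrite('pics/w5.png',im[:,:,::-1])
```

```text
w3 [135   0  37  28 277] [157.4  13.8] r 0.1125 ang 1.6739
w3 [155   0  38  41 561] [176.2  22.2] r 0.0888 ang 1.6094
w3 [320  41  17   9  43] [328.3  45.1] r 0.086 ang -0.2819
w3 [283 165  36  27 365] [300.6 178.3] r 0.0991 ang -1.6657
w3 [189 180  15   9  60] [195.3 184.3] r 0.0968 ang -2.714
w3 dot 0.07975934955447925 2.853211224312833
w3 red [129   0  34  20 486] 0.07381446248501733 1.6113052600271531
w5 [270   0  31 123 590] [283.3  56.2] r 0.1079 ang 1.4271
w5 [197  62  11   8  42] [203.   65.7] r 0.1235 ang 1.8307
w5 [278  95   2  13  18] [278.5 101.2] r 0.0823 ang 1.5147
w5 [265 122   7   3  10] [268.1 122.9] r 0.0722 ang 1.6424
w5 [230 128  33  15 187] [246.  136.5] r 0.0718 ang 1.857
w5 [263 129  13   6  15] [269.1 131.5] r 0.0674 ang 1.6637
w5 [183 136   4   4   9] [184.7 137.2] r 0.1004 ang 2.1819
w5 [179 141   5  10  16] [180.8 145.6] r 0.0999 ang 2.2404
w5 [169 164  10  27  90] [173.1 177. ] r 0.0971 ang 2.4529
w5 [168 190   6  14  40] [170.5 197.1] r 0.0964 ang 2.5948
w5 [169 207   4  21  41] [171.1 217.1] r 0.0957 ang 2.7387
w5 [433 224  22   5  82] [443.5 225.6] r 0.0851 ang -0.2749
w5 dot 0.07971080419715734 2.8453985312810395
w5 red [ 208   66   71   71 3811] 0.0797311358543997 1.5658248733096172
```

View pics/w5.png

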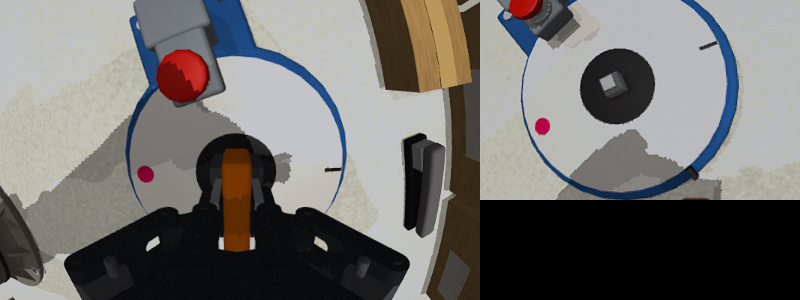

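Request:
{"fn": "jog_arm", "kwargs": {"translation": [[0,0,0.03],[0,0,0],[0,0,0],[0,0,0],[0,0,0],[0,0,0],[0,0,0],[0,0,0]], "delta_rot": [[0,0,0],[0,0,-0.3],[0,0,-0.3],[0,0,-0.3],[0,0,-0.3],[0,0,-0.3],[0,0,0],[0,0,0]], "grip": [-1,-1,-1,-1,-1,-1,-1,-1]}}

```text
time_s: 11.5
eef_pos: [0.5401, 0.013, 0.1063]
orientation: [0.0, 0.858, 0.514, 0.001]
contact_force: [-2.0, -0.0, 12.3]
width: 0.0151
grasp_force: 61.8
```

The view shows the seated handle, with the dot at full-picture (194,232), the tick at (443,226) and the cap at (243,101). The dot has to turn about 1.28 rad clockwise. The lateral forces are small.

Request:
{"fn": "jog_arm", "kwargs": {"translation": [[0.005,-0.005,0],[0.005,-0.005,0],[0.005,-0.005,0],[0.005,-0.005,0],[0.005,-0.005,0],[0.005,-0.005,0],[0.005,-0.005,0],[0,0,0]], "delta_rot": [[0,0,-0.7],[0,0,-0.7],[0,0,-0.7],[0,0,-0.7],[0,0,-0.7],[0,0,-0.7],[0,0,-0.6],[0,0,0]], "grip": [-1,-1,-1,-1,-1,-1,-1,-1]}}

```text
time_s: 12.5
eef_pos: [0.5409, 0.0121, 0.1063]
orientation: [0.0, 0.969, 0.249, 0.0]
contact_force: [-3.8, -1.0, 13.5]
width: 0.0152
grasp_force: 62.0
```

```bash
cat > ang.py <<'E'
from h import *
w=snap('wrist');H=hsv(w);V=H[:,:,2];o=get_obs();q=o['orientation'];print(o['eef_pos'].round(4),'yaw',2*np.arctan2(q[2],q[1]),o['contact_force'].round(1))
for b in blobs(w,(155,100,60),(170,255,255),20): print('dot',b[:3],onz(w,*b[1],.05,True).round(4))
# cap: circle centre
red=cv2.inRange(H,(0,150,60),(5,255,255))|cv2.inRange(H,(174,150,60),(180,255,255))
k,l,st,c=cv2.connectedComponentsWithStats(red)
for i in range(1,k):
    if st[i,4]>200: print('red',st[i],onz(w,*c[i],.126,True).round(4))
k,l,st,c=cv2.connectedComponentsWithStats((V<70).astype(np.uint8))
ax=np.array([.5395,.0118])
for i in range(1,k):
    if 15<st[i,4]<400:
        p=onz(w,*c[i],.05,True)[:2]-ax;r=np.hypot(*p)
        if .08<r<.11: print('black',st[i],c[i].round(1),'r',r.round(4),'ang',np.arctan2(p[1],p[0]).round(3))
bl=cv2.inRange(H,(95,100,40),(125,255,255));Q=[]
T=np.linalg.inv(w['T']);cc=T[:3,:3]@np.r_[ax,.05]+T[:3,3];f=200/np.tan(np.radians(w['fov_y'])/2);n=np.hypot(*cc[:2]);u=np.array([w['cx'],w['cy']])+cc[:2]/n*f*np.arctan2(n,cc[2])
for a in np.linspace(0,2*np.pi,240):
    for R in np.arange(40,300,.5):
        x,y=u+R*np.array([np.cos(a),np.sin(a)])
        if not(0<=x<639 and 0<=y<399):break
        if bl[int(y),int(x)]: Q.append(onz(w,x,y,.05,True)[:2]);break
Q=np.array(Q);Q=Q[abs(np.linalg.norm(Q-ax,axis=1)-.095)<.006];print('rim',circ(Q),len(Q))
np.save('/tmp/wl.npy',w,allow_pickle=True)
E
python3 ang.py
```

```text
[0.5409 0.0121 0.1063] yaw 0.5041052251979824 [-3.9  0.2 13.3]
dot (334, [194.6, 237.8], [185, 228, 21, 21]) [0.497  0.0798 0.05  ]
red [ 117  174   56   61 2591] [0.5426 0.0903 0.126 ]
black [433 219  22   6  81] [443.7 221.5] r 0.0847 ang -0.986
rim (array([0.53995353, 0.01237429]), np.float64(0.09461570777077603)) 127
```

Request:
{"fn": "jog_arm", "kwargs": {"translation": [[0.002,-0.008,0],[0.002,-0.008,0],[0.002,-0.008,0],[0.002,-0.008,0],[0.002,-0.008,0],[0.002,-0.008,0],[0,0,0],[0,0,0]], "delta_rot": [[0,0,-0.75],[0,0,-0.75],[0,0,-0.75],[0,0,-0.75],[0,0,-0.75],[0,0,-0.75],[0,0,0],[0,0,0]], "grip": [-1,-1,-1,-1,-1,-1,-1,-1]}}

```text
time_s: 13.55
eef_pos: [0.5411, 0.0109, 0.1063]
orientation: [-0.0, 1.0, -0.018, 0.0]
contact_force: [-4.2, 0.1, 13.5]
width: 0.0152
grasp_force: 62.2
```

```bash
python3 ang.py
python3 - <<'E'
from h import *
w=load('wrist');s=snap('scene');t=snap('top')
a=cv2.resize(s['frame'][145:255,270:400],(520,440),interpolation=cv2.INTER_CUBIC)
b=cv2.resize(w['frame'],(280,175));c=cv2.resize(t['frame'][165:255,240:360],(280,210),interpolation=cv2.INTER_CUBIC)
im=np.zeros((440,800,3),np.uint8);im[:,:520]=a;im[:175,520:]=b;im[200:410,520:]=c
cv2.imwrite('pics/m6.png',im[:,:,::-1])
E
```

```text
[0.5411 0.0109 0.1063] yaw -0.03561531972319777 [-4.2  0.4 13.8]
dot (85, [201.3, 239.4], [197, 230, 9, 20]) [0.5366 0.0878 0.05  ]
red [ 120  264   48   51 1691] [0.5436 0.089  0.126 ]
black [456 213  18  15 205] [463.9 220.7] r 0.0995 ang -1.536
black [433 217  22   6  88] [444.5 219.6] r 0.0847 ang -1.51
rim (array([0.53961976, 0.01232829]), np.float64(0.09471624481993277)) 128
```

View pics/m6.png

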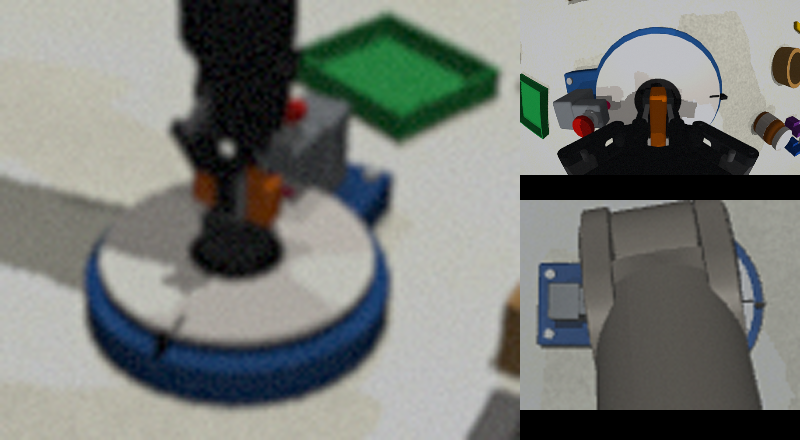

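The tick is almost at the pointer: wrist (444,220) against (464,221), and scene crop (178,322) against (160,345). I print a small mask for the fine alignment.

Run:
```python
from h import *
w=load('wrist');V=hsv(w)[:,:,2]
for r in range(208,234): print(r,''.join('#' if v<50 else '+' if v<80 else '.' for v in V[r,428:482]))
f=lambda u,v,z:onz(w,u,v,z,True)[:2]
ax=np.array([.5396,.0121])
# true-press-direction line via base block? tick line fit
s=load('scene');H=hsv(s)
for r in range(220,236): print(r,' '.join('%3d'%v for v in H[r,302:326,2]))
```

```text
208 ......................................................
209 ......................................................
210 ......................................................
211 ......................................................
212 ......................................................
213 .............................+++++....................
214 .............................########+................
215 .............................##########+..............
216 .............................###########+.............
217 ...................+++++###..#############............
218 ...........+++++###########..###############..........
219 .......+++#################..################.........
220 ......#####################..#################........
221 .....+#################++....#################........
222 .....+####+++................#################........
223 .............................#################........
224 ............................+#################........
225 ............................#################+........
226 ............................+#####
[... 1333 characters left out ...]

229 102 101 101  95  90  77  50  25   8  28  42  61  73  91  89 103 116 125 134 135 145 144 149 148
230  89  94 102  97 101  85  66  33  14  25  36  45  58  54  59  66  74  90  88  97 101 101 105 108
231  73  84  88  92  94  92  66  28   1  24  48  66  59  58  58  55  57  60  53  52  58  63  67  72
232  58  63  74  89  93  86  61  29  16  49  77  92  82  79  77  77  68  68  56  55  63  56  56  59
233  56  55  55  65  71  74  51  29  44  70  94 103  93  96  95 100  86  84  82  75  77  74  72  73
234  47  43  55  53  60  58  43  40  60  79  93 101  97  95 100 100 102  99  90 100  94  92  98 100
235  56  47  53  51  55  54  58  53  62  77  79  85  91  96  95  99 101  96 101 101 101 101 101  97
```

Run:
```python
from h import *
t=load('top');s=load('scene')  # current
a0=cv2.imread('pics/top0.png')[:,:,::-1];t0=dict(t,frame=a0)
# bolts (bright, low sat spots in blue base block)
H=hsv(t0)
bl=cv2.inRange(H,(95,80,30),(125,255,255));bl[:,:235]=0;bl[:,360:]=0;bl[:165]=0;bl[255:]=0
ax=np.array([.5373,.0088])
V=H[:,:,2]
for r in range(188,232,1): print(r,''.join('B' if bl[r,c] else ('W' if V[r,c]>150 else ('r' if (H[r,c,1]>140 and (H[r,c,0]<6 or H[r,c,0]>172)) else '.')) for c in range(242,290)))
def pp(S,p):
    T=np.linalg.inv(S['T']);c=T[:3,:3]@p+T[:3,3];f=200/np.tan(np.radians(S['fov_y'])/2);return np.round((S['cx']+f*c[0]/c[2],S['cy']+f*c[1]/c[2]),1)
for A in((.5373,.0088),(.538,.0096)):
  for th in(-1.5,-1.54,-1.58):
    print(A,th,[pp(s,np.r_[A[0]+r*np.cos(th),A[1]+r*np.sin(th),.05]).tolist() for r in(.075,.085,.093)],[pp(t,np.r_[A[0]+r*np.cos(th),A[1]+r*np.sin(th),.05]).tolist() for r in(.085,.1)])
Ht=hsv(t)
for r in range(198,224):print(r,' '.join('%3d'%v for v in Ht[r,332:352,2]))
```

```text
188 W......W..............W..........BBBB.WWWWWWWWWW
189 W.....WW........W..W......W......BBB.WWWWW.WWWWW
190 .W.......WWW.WWWW..WWW..W....WW.BBBB.WWWWWWWWWWW
191 ..W..W.........................BBBB.WWWW.WWWWWWW
192 ....W..BBBBBBBBBBBBBBBBBBBBBBBBBBB.WWWW.W..WWWWW
193 ....W.BBBBBBBBBBBBBBBBBBBBBBBBBBBB.WWWWWWWWW.WWW
194 ......BBBB.BBBBBBBBBBBBBBBBBBBBBB.WWWWWWWWWW.WWW
195 W...W.BBB.W..BBBBBBBBBBBBBBBBBBBBWWWWWWW.WWWWW.W
196 W...W.BB.WWW.BBBBBBBBBBBBBBBBBBBBWWWWWWWWW.WWWWW
197 ..WWW.BBBWWW.BBBBBBBBBBBBBBBBBBB.WWWWWWW.WWWWWWW
198 ...WW.BBBB..BBBBBBBBBBBBBBBBBBBBWWWWWW..WWWWWWWW
199 ...WW.BBBBBBBBBBBBBBBBBBBBBBBBB.WWWWWWWWWWWWW.WW
200 WWWWW.BBBBB............BBBBBBBB.WWWWWWW.WW...WWW
201 ..W.W.BBBB...............BBBBBB.WWWWWWWWWWW.WWW.
202 ...WW.BBBB.............................WWWWWW.WW
203 ......BBBB.....................rrr......WWWWWW..
204 ......BBBB...................rrrrrrr....WWWWW.WW
205 ..W...BBBB..................rrrrrrr.....WWWWWWWW
206 ......BBBB..................rrrrrr.rr...WWWW.WWW
207 ....W.BBBB..................rrrrr...r...WWWWWWWW
208 ....W.BBBB..................rrrrrr..
[... 3340 characters left out ...]
 154 152 149 150 149 151 146
216  65  80 108 106 123 167 160 142 108 113 107  97 156 152 153 151 151 153 150 149
217  66  71 107 104 115 166 158 119 109 111 106  95 159 153 152 150 152 154 149 148
218  70  66  86 104 116 168 160 115 108 109 105  98 155 151 152 151 152 152 150 149
219  67  64  68 102 108 166 159 106 118 109 103 134 152 150 151 152 151 149 150 151
220  69  66  65  82 103 129 144 106 118 116  89 129 154 152 151 150 150 148 149 150
221  70  67  63  67 106 134 121 119 120 113  98 158 160 154 149 147 149 150 148 148
222  69  69  65  62  82 111 120 120 118 110 136 154 159 158 148 150 152 152 151 151
223  68  67  65  64  68 103 122 120 119  98 157 160 159 160 159 150 149 147 150 150
```

The top view shows the tick at row 208.0 and the pointer at row 209.9, so about 0.055 rad more clockwise is needed. The dot and tip angles say the same.

Request:
{"fn": "jog_arm", "kwargs": {"translation": [[0,0,0],[0,0,0],[0,0,0],[0,0,0],[0,0,0],[0,0,0],[0,0,0],[0,0,0]], "delta_rot": [[0,0,-0.16],[0,0,-0.15],[0,0,-0.15],[0,0,0],[0,0,0],[0,0,0],[0,0,0],[0,0,0]], "grip": [-1,-1,-1,-1,-1,-1,-1,-1]}}

```text
time_s: 14.7
eef_pos: [0.541, 0.0108, 0.1063]
orientation: [-0.0, 0.999, -0.045, 0.0]
contact_force: [-3.9, -0.8, 15.1]
width: 0.0156
grasp_force: 62.2
```

```bash
python3 ang.py
python3 - <<'E'
from h import *
t=snap('top');s=snap('scene');w=load('wrist');Ht=hsv(t);H=hsv(s);V=hsv(w)[:,:,2]
for r in range(204,215):print(r,' '.join('%3d'%v for v in Ht[r,330:350,2]))
for r in range(220,236): print(r,' '.join('%3d'%v for v in H[r,304:322,2]))
for r in range(208,234): print(r,''.join('#' if v<50 else '+' if v<80 else '.' for v in V[r,428:482]))
E
```

```text
[0.541  0.0108 0.1063] yaw -0.09090508347192038 [-4.4  0.1 14.6]
dot (108, [199.9, 238.2], [188, 230, 18, 20]) [0.5416 0.0887 0.05  ]
red [ 123  272   46   46 1382] [0.5451 0.0893 0.126 ]
black [457 206  18  15 215] [464.5 212.9] r 0.0995 ang -1.536
black [434 217  22   6  81] [444.6 219.6] r 0.0847 ang -1.566
rim (array([0.5396551 , 0.01231476]), np.float64(0.0946873717549603)) 130
204 133 131 133 121  67 134 163 163 164 157 111 113 110  98 150 150 150 152 148 148
205 137 135 139 139  80 137 165 162 165 158 109 112 110  99 126 150 151 155 149 147
206 137 136 140 137 100 132 166 163 163 158 120 111 112 104 124 153 149 147 148 149
207 136 136 137 133  94 105 166 162 164 160 122 112 112 102 103 154 151 154 157 153
208 137 137 137 134  97 110 166 164 163 160 133  95  96  97 110 131 150 151 153 153
209 136 134 137 134 109  78 104 102 101 105 104  57  59  58  66 114 149 144 147 151
210 133 131 131 130 115  57  75  74  72  77  81  50  50  49  73 137 154 152 152 150
211 130 129 126 127 122 118 170 169 170 165 120  70  71  75 109 158 152 149 149 149
212  99 123 122 121 122 115 168 164 163 16
[... 2259 characters left out ...]
..+###+++..........................................
223 ......................................................
224 ......................................................
225 ......................................................
226 ......................................................
227 ......................................................
228 ......................................................
229 ......................................................
230 ......................................................
231 ......................................................
232 ......................................................
233 ......................................................
```

The tick at top row 209.6 now meets the pointer at 209.7. In the scene view the tick line also runs straight into the pointer. I release the handle and rise.

Request:
{"fn": "jog_arm", "kwargs": {"translation": [[0,0,0],[0,0,0],[0,0,0],[0,0,0],[0,0,0.5],[0,0,1],[0,0,1],[0,0,1]], "delta_rot": [[0,0,0],[0,0,0],[0,0,0],[0,0,0],[0,0,0],[0,0,0],[0,0,0],[0,0,0]], "grip": [0,0,0,0,0,0,0,0]}}

```text
time_s: 15.85
eef_pos: [0.5408, 0.0108, 0.1948]
orientation: [-0.0, 0.999, -0.045, 0.0]
contact_force: [-0.1, 0.2, -0.1]
width: 0.0428
grasp_force: 0.0
```

```bash
python3 ang.py
python3 - <<'E'
from h import *
s=snap('scene');w=load('wrist')
im=np.zeros((440,800,3),np.uint8);im[:,:400]=cv2.resize(s['frame'][145:255,285:385],(400,440),interpolation=cv2.INTER_CUBIC)
im[:250,400:]=cv2.resize(w['frame'],(400,250))
cv2.imwrite('pics/m7.png',im[:,:,::-1])
E
```

```text
[0.5422 0.0109 0.1979] yaw -0.09104702496276484 [ 1.9 -0.1  4. ]
red [188 215  31  34 854] [0.5412 0.0907 0.126 ]
black [400 180  31  11 150] [418.8 185.8] r 0.0957 ang -1.549
rim (array([0.53946931, 0.01229811]), np.float64(0.09493757168191706)) 187
```

View pics/m7.png

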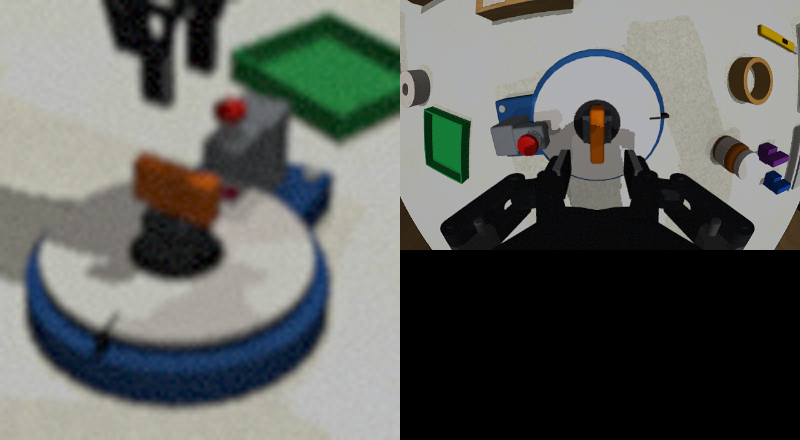

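The view shows the handle seated upright on the shaft, the tick at the pointer (crop (112,320) to (100,345)) and the magenta dot under the bracket tip. I go to the cap with the fingers shut.

Request:
{"fn": "jog_arm", "kwargs": {"translation": [[-0.09,0.8,0],[0,0.8,0],[0,0.8,0],[0,0.8,0],[0,0,-0.6],[0,0,-0.6],[0,0,-0.5],[0,0,0]], "delta_rot": [[0,0,0],[0,0,0],[0,0,0],[0,0,0],[0,0,0],[0,0,0],[0,0,0],[0,0,0]], "grip": [-1,-1,-1,-1,-1,-1,-1,-1], "force": 40}}

```text
time_s: 16.95
eef_pos: [0.5378, 0.0901, 0.1492]
orientation: [0.0, 0.999, -0.046, -0.001]
contact_force: [-0.4, -0.9, 0.6]
width: -0.0
grasp_force: 0.0
```

Request:
{"fn": "jog_arm", "kwargs": {"translation": [[0,0,-0.15],[0,0,-0.15],[0,0,-0.12],[0,0,0],[0,0,0],[0,0,0],[0,0,0],[0,0,0]], "delta_rot": [[0,0,0],[0,0,0],[0,0,0],[0,0,0],[0,0,0],[0,0,0],[0,0,0],[0,0,0]], "grip": [-1,-1,-1,-1,-1,-1,-1,-1]}}

```text
time_s: 17.95
eef_pos: [0.5387, 0.0908, 0.1402]
orientation: [-0.0, 0.999, -0.045, 0.0]
contact_force: [2.7, -0.3, 2.7]
width: -0.0
grasp_force: 1.3
```

Request:
{"fn": "jog_arm", "kwargs": {"translation": [[0,0,-0.1],[0,0,-0.1],[0,0,-0.1],[0,0,-0.06],[0,0,0],[0,0,0],[0,0,0],[0,0,0]], "delta_rot": [[0,0,0],[0,0,0],[0,0,0],[0,0,0],[0,0,0],[0,0,0],[0,0,0],[0,0,0]], "grip": [-1,-1,-1,-1,-1,-1,-1,-1]}}

```text
time_s: 18.95
eef_pos: [0.539, 0.0909, 0.1327]
orientation: [-0.0, 0.999, -0.046, 0.001]
contact_force: [-7.8, -3.7, 34.7]
width: -0.0004
grasp_force: 17.4
```

The plunger hit its hard stop: 35 N against the 6 N spring, after about 9–10 mm of travel. I lift and go back over the handle.

Request:
{"fn": "jog_arm", "kwargs": {"translation": [[0,0,0.8],[0,0,1],[0,0,0.9],[0.09,-0.8,0],[0,-0.8,0],[0,-0.8,0],[0,-0.8,0],[0,0,0]], "delta_rot": [[0,0,0],[0,0,0],[0,0,0],[0,0,0],[0,0,0],[0,0,0],[0,0,0],[0,0,0]], "grip": [-1,-1,-1,0,0,0,0,0], "force": 60}}

```text
time_s: 19.95
eef_pos: [0.5402, 0.0096, 0.198]
orientation: [0.0, 0.999, -0.046, -0.001]
contact_force: [-0.2, -0.1, -0.4]
width: 0.043
grasp_force: 0.0
```

```bash
python3 ang.py
python3 - <<'E'
from h import *
w=load('wrist')
for b in blobs(w,(3,140,50),(22,255,255),300):
    p=onz(w,*b[1],.12,True)
    if abs(p[0]-.54)<.04 and abs(p[1]-.01)<.04:
        co=max(cv2.findContours(b[3],0,1)[0],key=cv2.contourArea)
        P=np.array([onz(w,*q[0],.12,True)[:2]*1000 for q in co],np.float32);r=cv2.minAreaRect(P);bx=cv2.boxPoints(r)
        print(b[:3],r,bx.round(1).tolist())
        for r in range(b[2][1]+8,b[2][1]+b[2][3],12):
            c=np.where(b[3][r])[0];print(r,onz(w,c.min(),r,.12,True)[:2].round(4),onz(w,c.max(),r,.12,True)[:2].round(4))
E
```

```text
[0.5403 0.0107 0.1981] yaw -0.09171695934342894 [0.3 0.3 0.4]
red [188 213  32  34 844] [0.5412 0.0906 0.126 ]
black [415 178  13  10  97] [420.5 182.6] r 0.0999 ang -1.541
black [398 186  16   3  31] [405.3 186.8] r 0.0847 ang -1.568
rim (array([0.53945622, 0.01229609]), np.float64(0.0949182154686915)) 188
(2031, [313.1, 211.8], [302, 166, 23, 93]) ((543.9550170898438, 12.141412734985352), (15.313942909240723, 66.76400756835938), 85.11038970947266) [[510.0, 7.400000095367432], [576.5999755859375, 1.7000000476837158], [577.9000244140625, 16.899999618530273], [511.29998779296875, 22.600000381469727]]
174 [0.5725 0.0167] [0.5712 0.0021]
186 [0.5644 0.0175] [0.563  0.0028]
198 [0.5561 0.0184] [0.5547 0.0036]
210 [0.5477 0.0193] [0.5463 0.0043]
222 [0.539  0.0202] [0.5376 0.005 ]
234 [0.5301 0.0204] [0.5287 0.0058]
246 [0.5209 0.0214] [0.5196 0.0072]
258 [0.5113 0.021 ] [0.5102 0.0095]
```

Request:
{"fn": "jog_arm", "kwargs": {"translation": [[0,0,-0.8],[0,0,-0.8],[0,0,-0.8],[0,0,-0.6],[0,0,-0.4],[0,0,-0.25],[0,0,0],[0,0,0]], "delta_rot": [[0,0,0],[0,0,0],[0,0,0],[0,0,0],[0,0,0],[0,0,0],[0,0,0],[0,0,0]], "grip": [0,0,0,0,0,0,0,-1], "force": 60}}

```text
time_s: 21.0
eef_pos: [0.5411, 0.0108, 0.1078]
orientation: [-0.0, 0.999, -0.045, 0.0]
contact_force: [-0.1, -0.1, -0.6]
width: 0.0262
grasp_force: 0.0
```

Request:
{"fn": "jog_arm", "kwargs": {"translation": [[0,0,0],[0,0,0],[0,0,0],[0,0,0],[0,0,0],[0,0,0],[0,0,0],[0,0,0.1]], "delta_rot": [[0,0,0],[0,0,0],[0,0,0],[0,0,0],[0,0,0],[0,0,0],[0,0,0],[0,0,0]], "grip": [-1,-1,-1,-1,-1,-1,-1,-1], "force": 60}}

```text
time_s: 22.0
eef_pos: [0.5407, 0.0109, 0.1099]
orientation: [-0.0, 0.999, -0.045, -0.0]
contact_force: [0.3, 1.5, -2.1]
width: 0.0151
grasp_force: 58.5
```

Request:
{"fn": "jog_arm", "kwargs": {"translation": [[0,0,0.3],[0,0,0.5],[0,0,0.7],[0,0,0.8],[0,0,1],[0,0,1],[0,0,1],[0,0,0.3]], "delta_rot": [[0,0,0],[0,0,0],[0,0,0],[0,0,0],[0,0,0],[0,0,0],[0,0,0],[0,0,0]], "grip": [-1,-1,-1,-1,-1,-1,-1,-1]}}

```text
time_s: 23.0
eef_pos: [0.5414, 0.0107, 0.2521]
orientation: [-0.0, 0.999, -0.046, 0.002]
contact_force: [-0.3, -1.0, -2.3]
width: 0.0151
grasp_force: 58.8
```

```bash
python3 ang.py
python3 - <<'E'
from h import *
w=load('wrist');t=load('top')
a0=cv2.imread('pics/top0.png')[:,:,::-1].copy()
for n,S,F in(('wrist',w,True),('top',dict(t,frame=a0),False)):
    bs=blobs(S,(45,80,20),(85,255,255),100)
    m=np.zeros((400,640),np.uint8)
    for b in bs:
        print(n,b[:3])
        p=onz(S,*b[1],.03,F)
        if abs(p[0]-.51)<.12 and abs(p[1]-.33)<.12:m|=b[3]
    ys,xs=np.where(m)
    P=np.array([onz(S,x,y,.03,F)[:2]*1000 for x,y in zip(xs,ys)],np.float32)
    r=cv2.minAreaRect(P);print(n,r,cv2.boxPoints(r).round().tolist(),(xs.min(),xs.max(),ys.min(),ys.max()))
E
```

```text
[0.5413 0.0108 0.252 ] yaw -0.09103992650370969 [ 0.3  0.6 -0.9]
red [212 196  28  28 590] [0.5409 0.0909 0.126 ]
black [401 171  12   8  77] [405.9 174.3] r 0.0999 ang -1.542
black [386 177  14   3  27] [392.6 177.8] r 0.0844 ang -1.569
black [242 225  26  27  87] [253.4 239. ] r 0.0963 ang 2.205
rim (array([0.53922031, 0.01238922]), np.float64(0.09518011661965319)) 178
wrist (6235, [97.7, 217.7], [63, 164, 73, 112])
wrist ((515.5264892578125, 335.8163757324219), (135.75387573242188, 150.52761840820312), 67.52938079833984) [[420.0, 302.0], [559.0, 244.0], [611.0, 370.0], [472.0, 427.0]] (np.int64(63), np.int64(135), np.int64(164), np.int64(275))
top (1969, [188.0, 217.8], [158, 187, 59, 62])
top ((509.0575256347656, 340.7459716796875), (122.9035415649414, 139.3775634765625), 67.34796142578125) [[421.0, 311.0], [550.0, 257.0], [597.0, 371.0], [468.0, 424.0]] (np.int64(158), np.int64(216), np.int64(187), np.int64(248))
```

The lift left the disc unturned: the tick is at -1.569 as before. The tray centre is about (0.510, 0.339).

Request:
{"fn": "jog_arm", "kwargs": {"translation": [[-0.1,1,0],[-0.1,1,0],[-0.1,1,0],[-0.1,1,0],[-0.1,1,0],[-0.1,1,0],[-0.1,1,0],[-0.1,1,0]], "delta_rot": [[0,0,0],[0,0,0],[0,0,0],[0,0,0],[0,0,0],[0,0,0],[0,0,0],[0,0,0]], "grip": [-1,-1,-1,-1,-1,-1,-1,-1]}}

```text
time_s: 24.05
eef_pos: [0.5202, 0.2114, 0.249]
orientation: [0.0, 0.999, -0.045, -0.001]
contact_force: [0.4, 0.2, -1.1]
width: 0.0151
grasp_force: 58.9
```

Request:
{"fn": "jog_arm", "kwargs": {"translation": [[-0.1,1,0],[-0.1,1,0],[-0.1,1,0],[-0.04,1,0],[0,1,-0.5],[0,0.1,-1],[0,0,-1],[0,0,-1]], "delta_rot": [[0,0,0],[0,0,0],[0,0,0],[0,0,0],[0,0,0],[0,0,0],[0,0,0],[0,0,0]], "grip": [-1,-1,-1,-1,-1,-1,-1,-1]}}

```text
time_s: 25.05
eef_pos: [0.5118, 0.338, 0.1606]
orientation: [0.0, 0.999, -0.045, -0.0]
contact_force: [-0.0, -0.4, -2.2]
width: 0.0152
grasp_force: 58.9
```

Run:
```python
from h import *
w=snap('wrist');s=snap('scene');t=snap('top');o=get_obs();print(o['eef_pos'].round(4),o['contact_force'].round(1))
im=np.zeros((400,800,3),np.uint8);im[:250,:400]=cv2.resize(w['frame'],(400,250));im[:300,400:]=cv2.resize(s['frame'][90:210,310:470],(400,300),interpolation=cv2.INTER_CUBIC)
cv2.imwrite('pics/m8.png',im[:,:,::-1])
```

```text
[0.5114 0.3377 0.1609] [ 0.2  0.7 -0.7]
```

View pics/m8.png

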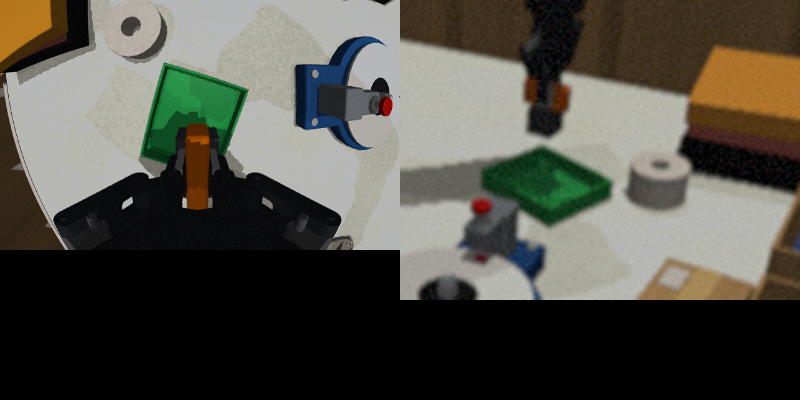

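The views show the handle above the middle of the tray and the dot under the tip at scene crop (480,257). I lower it.

Request:
{"fn": "jog_arm", "kwargs": {"translation": [[0,0,-0.8],[0,0,-0.8],[0,0,-0.8],[0,0,-0.7],[0,0,-0.5],[0,0,-0.2],[0,0,-0.08],[0,0,0]], "delta_rot": [[0,0,0],[0,0,0],[0,0,0],[0,0,0],[0,0,0],[0,0,0],[0,0,0],[0,0,0]], "grip": [-1,-1,-1,-1,-1,-1,-1,-1]}}

```text
time_s: 26.2
eef_pos: [0.5125, 0.3385, 0.0657]
orientation: [-0.0, 0.999, -0.045, 0.0]
contact_force: [1.1, 0.4, -1.1]
width: 0.0149
grasp_force: 58.9
```

Request:
{"fn": "jog_arm", "kwargs": {"translation": [[0,0,-0.04],[0,0,-0.04],[0,0,-0.03],[0,0,0],[0,0,0],[0,0,0],[0,0,0],[0,0,0]], "delta_rot": [[0,0,0],[0,0,0],[0,0,0],[0,0,0],[0,0,0],[0,0,0],[0,0,0],[0,0,0]], "grip": [-1,-1,-1,-1,-1,-1,-1,-1]}}

```text
time_s: 27.2
eef_pos: [0.5122, 0.3383, 0.0625]
orientation: [-0.0, 0.999, -0.045, -0.0]
contact_force: [0.3, -0.8, -0.8]
width: 0.015
grasp_force: 58.9
```

Request:
{"fn": "jog_arm", "kwargs": {"translation": [[0,0,-0.03],[0,0,-0.03],[0,0,0],[0,0,0],[0,0,0],[0,0,0],[0,0,0],[0,0,0]], "delta_rot": [[0,0,0],[0,0,0],[0,0,0],[0,0,0],[0,0,0],[0,0,0],[0,0,0],[0,0,0]], "grip": [-1,-1,-1,-1,-1,-1,-1,-1]}}

```text
time_s: 28.2
eef_pos: [0.5123, 0.3385, 0.0619]
orientation: [-0.0, 0.999, -0.045, 0.0]
contact_force: [-4.7, -2.5, 13.3]
width: 0.0149
grasp_force: 61.2
```

Contact at 13 N on the tray floor. I release and rise.

Request:
{"fn": "jog_arm", "kwargs": {"translation": [[0,0,0.01],[0,0,0],[0,0,0],[0,0,0],[0,0,0],[0,0,0.4],[0,0,0.8],[0,0,1]], "delta_rot": [[0,0,0],[0,0,0],[0,0,0],[0,0,0],[0,0,0],[0,0,0],[0,0,0],[0,0,0]], "grip": [0,0,0,0,0,0,0,0]}}

```text
time_s: 29.2
eef_pos: [0.5123, 0.3384, 0.118]
orientation: [-0.0, 0.999, -0.045, 0.0]
contact_force: [0.5, 0.9, 0.8]
width: 0.0424
grasp_force: 0.0
```

Request:
{"fn": "jog_arm", "kwargs": {"translation": [[0,0,1],[0,0,1],[0,0,1],[0,0,1],[0,0,0.5],[0,0,0],[0,0,0],[0,0,0]], "delta_rot": [[0,0,0],[0,0,0],[0,0,0],[0,0,0],[0,0,0],[0,0,0],[0,0,0],[0,0,0]], "grip": [0,0,0,0,0,0,0,0]}}

```text
time_s: 30.2
eef_pos: [0.5119, 0.3381, 0.2278]
orientation: [0.0, 0.999, -0.045, -0.001]
contact_force: [-0.6, -0.3, -0.1]
width: 0.042
grasp_force: 0.0
```

Run:
```python
from h import *
w=snap('wrist');t=snap('top');o=get_obs();print(o['eef_pos'].round(4),o['contact_force'].round(1),o['width'])
for b in blobs(w,(3,140,50),(22,255,255),300):
    p=onz(w,*b[1],.074,True)
    if abs(p[0]-.51)<.06 and abs(p[1]-.34)<.06:
        co=max(cv2.findContours(b[3],0,1)[0],key=cv2.contourArea)
        r=cv2.minAreaRect(np.array([onz(w,*q[0],.074,True)[:2]*1000 for q in co],np.float32));print('bar',r)
H=hsv(t)
for r in range(206,214):print(r,' '.join('%3d'%v for v in H[r,330:346,2]))
```

```text
[0.512  0.3382 0.2281] [0.7 0.6 0.2] 0.04268171794633299
bar ((513.7406005859375, 339.3562927246094), (14.969134330749512, 64.96260070800781), 84.4095458984375)
206 165 165 167 165 167 166 165 167 168 162 126 126 127 115 130 156
207 166 166 165 166 166 166 167 166 167 164 128 127 127 118 108 158
208 166 167 165 166 166 165 165 165 169 165 137 105 101 101 113 136
209 166 165 166 162 132 103 107 108 107 109 107  61  66  64  71 117
210 165 166 166 161 102  77  81  82  82  87  86  55  58  57  78 142
211 166 167 167 168 170 171 172 174 173 167 124  84  86  87 114 163
212 165 166 166 168 166 167 168 167 167 165 125 127 128 119 117 159
213 166 167 166 165 166 166 166 166 168 163 122 126 124 112 130 157
```

```bash
python3 -c "
from rig import hand_in
print(hand_in())"
```

```text
the job is handed in; nothing more can be done
None
```

Job handed in at about 30 s: the disc was turned until the tick met the pointer, the plunger was pressed to its stop on the dot, and the handle was lifted off without moving the disc and now stands upright in the green tray.

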